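# Pop the fuse hatch of the solar power box

### The arm

A 6-joint arm with a two-finger parallel gripper is mounted at the origin on the work surface. World frame = base frame: x ahead of the robot, y to its left, z up, the work surface at z = 0. Lengths are in m, angles in rad, forces in N, time in s.
With the tool pointing down it reaches from about 0.225 to 0.875 m from the base axis. Payload 3.4 kg.
Tool frame: the origin (TCP) lies at the very end of the fingers, on their centre line; the grasp point (between the pads) lies 19 mm behind it; z points along the fingers, y is the direction in which the jaws open and shut (so a half turn about z gives the same grasp; the last joint's range is limited). The gripper opens to 85 mm and grips with 20 to 120 N. Pads are 22 mm wide; open, the fingers measure 114 mm over their backs; the gripper's body (76 mm by 85 mm) begins 54 mm behind the grasp point. The pads swing forward as they close: fully open they stand 13 mm farther back than shut.
Start: joints at [-1.373, 0.276, 1.505, -0, 1.361, -0.121], TCP at [0.18, -0.546, 0.231] pointing down, gripper open.
Joint ranges: [-2.89, 2.89], [-0.75, 2.08], [0.22, 2.7], [-1.18, 4.32], [0.11, 2.71], [-2.7, 2.7]. Speed limits (rad/s): [2.57, 2.57, 3.14, 3.14, 3.14, 3.14].

### API

Orientations are given as a unit quaternion [w, x, y, z].
In Python, from rig import manip gives the robot as it stands. The module is installed in compiled form; this text tells all that it offers.
- The arm moves only by the tool carry_out, never from a script. Its argument "moves" is one flat list of numbers, 5 for each row, row after row: the opening in per cent of the stroke, from 0 (shut) to 100 (fully open), then the shift along the world's x, y, z in cm, then the turn about the world's z in rad. A call has exactly 10 rows; each row shifts and turns the commanded pose from where the row before left it; what a row does not reach is not made up. A row lasts 1/10 s, in which the tool goes at most 50 mm and 8.59 degrees, less where a joint would pass 70% of its speed; a pose out of reach is approached as far as the arm can. A call is refused whole if a number of a shift passes 5 or a number of a turn 0.15, either way. A call with a gripper value outside its range is refused whole. The fingers move at their own pace and stop on an object; "squeeze" is the grip in N (left out, the last holds). Time passes only in rows, so rows that do not move let the fingers close, or fill a call up. It gives the time, the measured TCP pose, the force and the opening at its end, in the units of the state.
- manip.get_state(): the state, without advancing time (a new reading comes with each control period).
- manip.get_image(name): name is "scene" or "top"; returns the picture (420x560x3 uint8, red, green, blue); there is no depth.
- manip.camera_info(name): a dict with "fov_y" (degrees; the focal length in pixels is half the picture's height over the tangent of half this angle, whatever the lens; pixels are square), "cx", "cy" (the principal point, pixels), "dist" ([k1, k2, p1, p2, k3] as OpenCV has them; the pictures are not rectified), "rvec" (rotation vector, rad) and "tvec" (3), from world to camera coordinates, as OpenCV has them. Camera axes: x right, y down, z forward; pixel columns grow to the right and rows downward; lengths in m; the calibration is good to about 2 mm. A picture is of the moment at which its call begins. camera_info takes no time and is no camera call.
- manip.sign_off(): hands the job in, once; it reports no verdict.
The state is a dict: "clock": time; "qpos": joint angles; "qd": joint speeds; "effort": joint torques, N m; "position": TCP position; "ee_rot": TCP orientation; "contact_force": force on the tool from outside, world axes, zero at the start; "moment": the same for the moment, N m; "width": finger opening in m.
Only numpy, scipy, OpenCV 4.12 (cv2) and the standard library are available. Lean on these libraries where they do the work, as an engineer would, in place of code of your own. Each camera call takes 0.05 s, during which the arm holds its last target. There are 200 camera calls.

### The job

Get the fuse hatch of the solar power box open: it is the narrower of the two hatches in the box's top. Press its ribbed end down once, all the way in, so that the latch lets go; then draw back, let the hatch spring up by itself and keep off it for three seconds to see that it stays open. Do not press it again, leave the wider hatch shut, and leave the loose tools where they are.

Things in the scene. Friction and masses are not known exactly. Their poses are not given: they have to be found in the camera images.
- power_box: Grey portable solar power box, fixed: 210 (its x) x 290 (y) x 160 mm high; origin at the centre of its underside. Two equal black bezels, 112 x 118 mm, 8 mm high, lie in its top side by side, centred at x -35 mm, y +62.5 and -62.5 mm. One holds the narrow fuse hatch, the other the wide cell hatch; which is at +y changes. Grips on its y ends stick out 17 mm.
- fuse_press (a point): Where to press: middle of four fine ribs (34 mm long, 1 mm high) on the upper face of the fuse hatch near its free end, 70.5 mm from the hinge, 13.5 mm in from the free edge; 168 mm above the bench while shut. It rides on the hatch. Axes when shut: x level from free edge to hinge, y along the hinge, z up. Pressing here takes about 5 N, steeply more at the stop: at 12 N it is fully in.
- fuse_hinge (a point): Hinge axis of the fuse hatch, at the middle of its width, 2 mm below the upper face; fixed. The axis runs along this point's y; the hatch lies on its -x side, so it opens upward and away from its ribbed end. The hatch is a grey plastic lid 84 mm long from the hinge, 58 mm wide, 4 mm thick, flush in its black bezel when shut.
- fuse_hatch (a joint): Fuse hatch angle, rad. 0 shut and latched; negative pressed in, stop at -0.072 (5 mm at the ribs); 0.85 fully open, held by its spring, free edge 63 mm above the bezel. Push-push latch: pressed beyond -0.055 (4 mm at the ribs) and let go, it springs up, following the finger with 5 to 2 N; pressed less, it stays latched. Pressed fully again, it latches shut.
- fuse_latch (a joint): Hidden wire follower of the fuse hatch's latch, its sideways place in m along the box's y: 0 latched, above 0.0025 when the press has tripped it. Once the hatch is up it may rest anywhere. Below -0.0012 with the hatch down (under 0.03 rad) only when an open hatch is being pressed shut again.
- cell_hatch (a joint): Opening angle (rad) of the other hatch, the wide one (84 x 96 mm) with the same ribs and latch: 0 shut. To be left shut.
- tape_roll_mid (a point): Middle of the loose black roll of tape (60 mm across, 19 mm high) that lies on the back part of the box's top.
- multimeter: Loose yellow multimeter lying on the bench, 145 x 75 x 34 mm (+ dial), origin at the centre of its underside.
- screwdriver: Loose screwdriver with a red handle lying on the bench, 190 mm long, its length along its x.

How it is judged:
On the way, in this order (a step that is already met when the one before it is completed fails the run):
1. the fuse hatch is pressed in by the hand until its latch lets go (value of joint fuse_hatch below -0.04 rad and value of joint fuse_latch above 0.0025 m and contact force between the fingers and fuse_hatch above 1 N), for 0.02 s.
2. the fuse hatch has popped up and stands open by itself, untouched, for two seconds (value of joint fuse_hatch above 0.7 rad and contact force between each of the arm, the fingers and fuse_hatch below 0.1 N), for 2 s.
At the end, for the whole second after the job is handed in: The fuse hatch stands open (more than 0.7 rad) and at rest after having been popped by one press and left untouched for two seconds; the wide hatch is still shut (within 0.03 rad) and the tape, multimeter and screwdriver are within 20 mm of where they were (value of joint fuse_hatch above 0.7 rad and velocity of joint fuse_hatch between -0.05 and 0.05 rad/s and value of joint cell_hatch between -0.03 and 0.03 rad and distance of each of tape_roll_mid, multimeter, screwdriver from where it was at the start of the episode below 0.02 m).
It fails at once if the fuse hatch is pressed down again after it has popped (value of joint fuse_latch below -0.0012 m and value of joint fuse_hatch below 0.03 rad).
It fails at once if the raised hatch is pulled or bent by force (value of joint fuse_hatch above 0.3 rad and contact force between any of the fingers, the arm and fuse_hatch above 12 N).
It fails at once if the wide hatch is pressed or opened (value of joint cell_hatch below -0.03 rad or value of joint cell_hatch above 0.03 rad).
It fails at once if a loose thing is pushed away or lifted (distance of any of tape_roll_mid, multimeter, screwdriver from where it was at the start of the episode above 0.02 m).
It also fails if it takes over 35 s, if anything falls off the work surface, if the arm or the gripper's body presses on something with over 40 N, if the wrist force passes 120 N, or if a joint passes its speed limit or range.

## Working session

There is one attempt and no reset: what is moved stays moved. The work goes in short steps, Python scripts to look and compute and a tool call to move; the robot and the scene stay as the last step left them, time stands still between calls to the robot, and variables do not carry over. Pictures are saved under pics/ and viewed, about 8 in all and at most 12, crops included, and the job is handed in when it is done.

Besides the shell and the picture viewer there is one more tool, called after "Call:" by a JSON object that holds its "name" and its "arguments", one argument or row to a line. carry_out: Moves the arm, as the interface text tells. Its arguments: {"type":"object","properties":{"moves":{"type":"array","items":{"type":"number"}},"squeeze":{"type":"number"}},"required":["moves"]}

```bash
mkdir -p pics; python3 - <<'E'
from rig import manip
import cv2
for n in("scene","top"):
    cv2.imwrite(f"pics/{n}0.png",cv2.cvtColor(manip.get_image(n),cv2.COLOR_RGB2BGR)); print(manip.camera_info(n))
s=manip.get_state(); print(s)
E
```

```text
{'fov_y': 56.59233174471305, 'cx': 272.55102122739754, 'cy': 208.1400901060133, 'dist': array([-0.07918504,  0.        ,  0.        ,  0.        ,  0.        ]), 'rvec': array([ 0.98184326,  2.46358652, -1.07194375]), 'tvec': array([ 0.40949425, -0.2044338 ,  1.28582565])}
{'fov_y': 43.47443410075751, 'cx': 274.8161030510742, 'cy': 214.46906650161657, 'dist': array([-0.05289108,  0.        ,  0.        ,  0.        ,  0.        ]), 'rvec': array([ 2.14998996, -2.14914873,  0.14481477]), 'tvec': array([0.03312542, 0.59510633, 1.23028742])}
{'clock': 0.1, 'qpos': array([-1.37298443e+00,  2.76525510e-01,  1.50599048e+00, -3.16768689e-05,
        1.36069446e+00, -1.21024954e-01]), 'qd': array([ 8.53780650e-07, -1.80332816e-03, -2.11525794e-03, -1.76640647e-04,
       -2.71740756e-04,  8.81328582e-04]), 'effort': array([ 1.89854363e-03, -4.17698765e+01, -2.46404618e+01, -1.67028111e-04,
        5.73807542e-03,  9.84272077e-07]), 'position': array([ 0.18011978, -0.54557379,  0.23053617]), 'ee_rot': array([-8.07703693e-04,  9.87318922e-01,  1.58747257e-01, -4.65246834e-05]), 'contact_force': array([ 5.59271045e-01, -7.60881629e-01, -6.47522570e-04]), 'moment': array([ 0.02152199,  0.03059671, -0.00423278]), 'width': 0.08524032311575341}
```

View pics/top0.png

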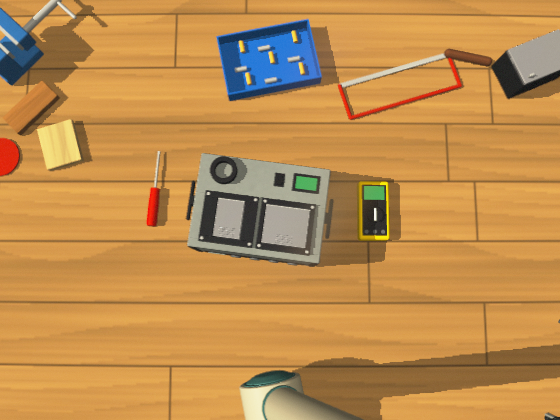

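View pics/scene0.png

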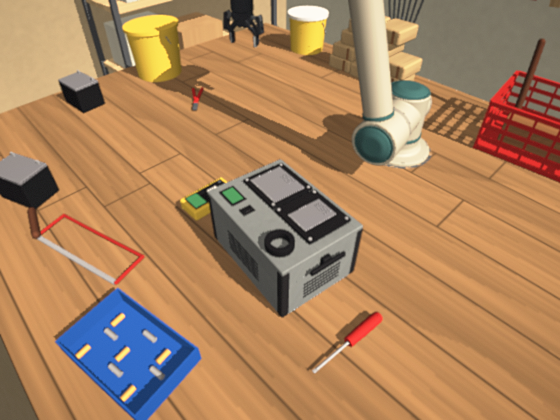

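The top view shows the box with the narrow fuse hatch on the left, around (228,219). Its ribs are at about (227,234), on the robot side. The wide hatch is at about (288,225) and the tape at (223,170). The scene view agrees. Next I measure the hatch and the four bezel screws.

```bash
cat > h.py <<'E'
import numpy as np, cv2
from rig import manip
def cam(n):
    c=manip.camera_info(n); f=210/np.tan(np.radians(c['fov_y']/2))
    return np.array([[f,0,c['cx']],[0,f,c['cy']],[0,0,1]]),c['dist'],np.array(c['rvec']),np.array(c['tvec'])
def ray(n,uv,z):
    K,d,r,t=cam(n); R=cv2.Rodrigues(r)[0]; C=-R.T@t
    p=cv2.undistortPoints(np.float64(uv).reshape(-1,1,2),K,d)[:,0]
    v=np.c_[p,np.ones(len(p))]@R
    return C+v*((z-C[2])/v[:,2])[:,None]
def px(n,P):
    K,d,r,t=cam(n); return cv2.projectPoints(np.float64(P).reshape(-1,1,3),r,t,K,d)[0][:,0]
E
python3 - <<'E'
from h import *
for n,box in(("top",(185,150,335,270)),("scene",(200,150,370,320))):
    im=cv2.imread(f"pics/{n}0.png"); x0,y0,x1,y1=box
    g=cv2.cvtColor(im,cv2.COLOR_BGR2GRAY); hsv=cv2.cvtColor(im,cv2.COLOR_BGR2HSV)
    m=np.zeros_like(g); m[y0:y1,x0:x1]=((g>85)&(hsv[...,1]<60))[y0:y1,x0:x1]*255
    for c in cv2.findContours(m,cv2.RETR_LIST,cv2.CHAIN_APPROX_NONE)[0]:
        a=cv2.contourArea(c)
        if a>300:
            q=cv2.boxPoints(cv2.minAreaRect(c)); w=ray(n,q,.167)
            print(n,a,q.round(1).tolist(),w[:,:2].round(4).tolist(),w.mean(0)[:2].round(4), np.linalg.norm(w-np.roll(w,-1,0),axis=1).round(4))
    cv2.imwrite(f"pics/{n}c.png",cv2.resize(im[y0:y1,x0:x1],None,fx=4 if n=="top" else 3.5,fy=4 if n=="top" else 3.5,interpolation=cv2.INTER_CUBIC))
E
```

```text
top 1693.5 [[260.3999938964844, 242.10000610351562], [266.0, 202.89999389648438], [311.0, 209.3000030517578], [305.3999938964844, 248.5]] [[0.5177, 0.0641], [0.6032, 0.0522], [0.5891, -0.0455], [0.5038, -0.0327]] [0.5535 0.0095] [0.0864 0.0988 0.0863 0.0978]
top 2874.5 [[253.39999389648438, 248.89999389648438], [260.0, 196.0], [316.6000061035156, 203.10000610351562], [310.0, 256.0]] [[0.5028, 0.0792], [0.6184, 0.0654], [0.6028, -0.058], [0.4877, -0.0426]] [0.5529 0.011 ] [0.1164 0.1244 0.1162 0.1227]
top 1008.5 [[211.89999389648438, 235.39999389648438], [217.5, 196.5], [244.6999969482422, 200.39999389648438], [239.10000610351562, 239.3000030517578]] [[0.532, 0.169], [0.6173, 0.1583], [0.6087, 0.0988], [0.5236, 0.1101]] [0.5704 0.1341] [0.086  0.06   0.0859 0.0594]
top 2856.5 [[197.0, 241.1999969482422], [204.3000030517578, 188.10000610351562], [260.0, 195.8000030517578], [252.60000610351562, 248.8000030517578]] [[0.5195, 0.2011], [0.6359, 0.1874], [0.6189, 0.0655], [0.503, 0.0808]] [0.5693 0.1337] [0.1173 0.1231 0.1169 0.1214]
top 502.0 [[290.79998779296875, 191.0], [293.200012207031
[... 1350 characters left out ...]
], [234.5, 209.5]] [[0.6726, -0.0563], [0.6287, -0.0701], [0.6383, 0.0002], [0.6798, 0.0112]] [ 0.6549 -0.0288] [0.046  0.071  0.043  0.0679]
scene 3015.5 [[238.3000030517578, 184.39999389648438], [269.0, 148.5], [351.1000061035156, 218.8000030517578], [320.3999938964844, 254.6999969482422]] [[0.6208, -0.048], [0.4728, -0.1042], [0.5232, 0.2012], [0.6413, 0.2213]] [0.5645 0.0676] [0.1582 0.3095 0.1198 0.2701]
scene 11554.0 [[205.60000610351562, 189.89999389648438], [296.29998779296875, 128.6999969482422], [379.8999938964844, 252.5], [289.1000061035156, 313.70001220703125]] [[0.6864, -0.0844], [0.3552, -0.1216], [0.5554, 0.2967], [0.7739, 0.2708]] [0.5927 0.0904] [0.3334 0.4637 0.2201 0.3658]
```

View pics/topc.png

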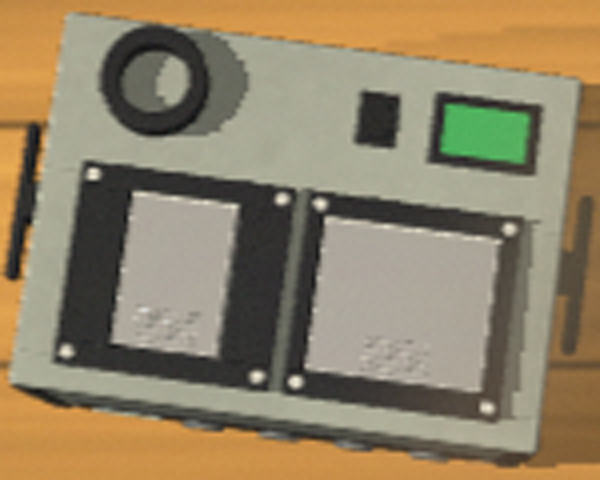

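View pics/scenec.png

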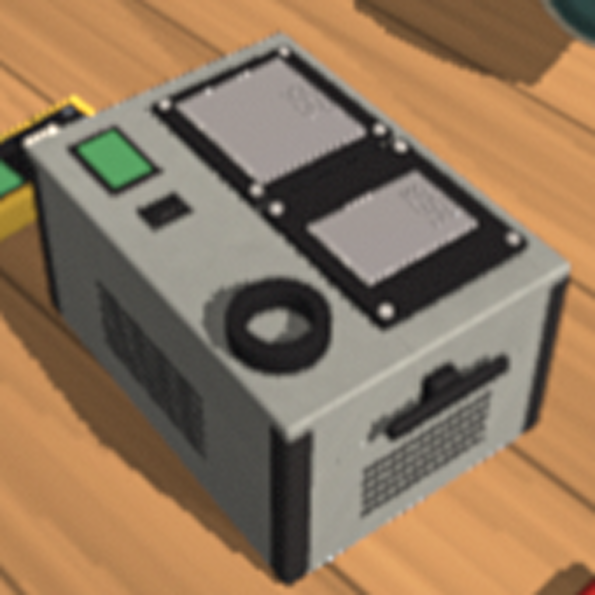

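The narrow hatch is clearly at +y, and both views put its centre at (0.570, 0.134). The ribs are at crop (170,325), on the robot side, and the box yaw is about -0.13 rad. That makes the press point about (0.542, 0.138). I'll move above it with the gripper shut.

Call:
{"name": "carry_out", "arguments": {
  "moves": [0,1.8,3.4,0.3,-0.02,0,1.8,3.4,0.3,-0.02,0,1.8,3.4,0.3,-0.02,0,1.8,3.4,0.3,-0.02,0,1.8,3.4,0.3,-0.02,0,1.8,3.4,0.3,-0.02,0,1.8,3.4,0.3,-0.02,0,1.8,3.4,0.3,-0.02,0,1.8,3.4,0.3,-0.02,0,1.8,3.4,0.3,-0.02],
  "squeeze": 40
}}

```text
clock: 1.1
position: [0.3605, -0.2045, 0.2612]
ee_rot: [-0.0, 0.998, 0.059, -0.0]
contact_force: [0.8, -0.5, 0.5]
width: 0.0001
```

Call:
{"name": "carry_out", "arguments": {
  "moves": [0,1.8,3.4,0,-0.025,0,1.8,3.4,0,-0.025,0,1.8,3.4,0,-0.025,0,1.8,3.4,0,-0.025,0,1.8,3.4,0,-0.025,0,1.8,3.4,0,-0.025,0,1.8,3.4,0,-0.025,0,1.8,3.4,0,-0.025,0,1.8,3.4,0,-0.025,0,0,0,0,0]
}}

```text
clock: 2.1
position: [0.5238, 0.1037, 0.2605]
ee_rot: [-0.001, 0.999, -0.051, 0.0]
contact_force: [-1.2, 0.2, -0.5]
width: -0.0005
```

Call:
{"name": "carry_out", "arguments": {
  "moves": [0,0.9,1.7,0,-0.025,0,1.0,1.7,0,0,0,0,0,-1.5,0,0,0,0,-1.5,0,0,0,0,-1.5,0,0,0,0,-1.0,0,0,0,0,-1.0,0,0,0,0,-0.5,0,0,0,0,0,0,0,0,0,0,0]
}}

```text
clock: 3.1
position: [0.5416, 0.1339, 0.1917]
ee_rot: [-0.0, 0.998, -0.066, 0.0]
contact_force: [0.1, 0.3, -0.0]
width: -0.0001
```

```bash
python3 - <<'E'
from h import *
s=manip.get_state(); print(s['position'],s['ee_rot'],s['contact_force'])
o=[]
for n in("top","scene"):
    im=cv2.cvtColor(manip.get_image(n),cv2.COLOR_RGB2BGR)
    for P,c in(((.543,.1375,.168),(0,0,255)),(s['position'],(0,255,0))):
        u=px(n,P)[0]; print(n,u)
    x,y=u.astype(int); o.append(cv2.resize(im[y-50:y+50,x-50:x+50],(400,400),interpolation=cv2.INTER_CUBIC))
cv2.imwrite("pics/above.png",np.hstack(o))
E
```

```text
[0.54155443 0.13389954 0.19170946] [-1.06776680e-05  9.97845951e-01 -6.55998136e-02  3.51020668e-04] [ 0.05759998  0.34098286 -0.02176167]
top [226.50613289 230.30764664]
top [227.15454588 229.79495715]
scene [321.83630794 207.86714595]
scene [321.83389556 198.45041185]
```

View pics/above.png

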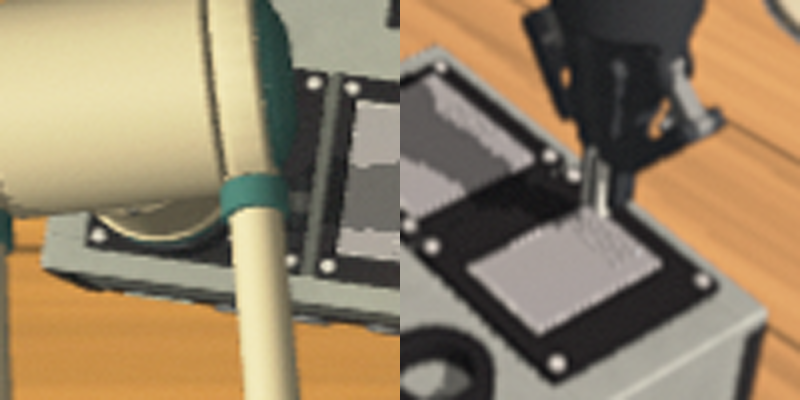

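The scene view shows the shut fingers directly above the ribs, with the tip at about (597,208) in the picture. I'll correct y by 4 mm and descend.

Call:
{"name": "carry_out", "arguments": {
  "moves": [0,0.1,0.4,-0.5,0,0,0,0,-0.5,0,0,0,0,-0.4,0,0,0,0,-0.3,0,0,0,0,-0.2,0,0,0,0,-0.2,0,0,0,0,-0.1,0,0,0,0,0,0,0,0,0,0,0,0,0,0,0,0]
}}

```text
clock: 4.2
position: [0.5423, 0.1379, 0.1695]
ee_rot: [0.0, 0.998, -0.066, 0.0]
contact_force: [-0.3, -0.5, 0.1]
width: 0.0002
```

Call:
{"name": "carry_out", "arguments": {
  "moves": [0,0,0,-0.05,0,0,0,0,-0.05,0,0,0,0,-0.05,0,0,0,0,-0.05,0,0,0,0,-0.05,0,0,0,0,-0.05,0,0,0,0,0,0,0,0,0,0,0,0,0,0,0,0,0,0,0,0,0]
}}

```text
clock: 5.2
position: [0.5422, 0.1379, 0.1666]
ee_rot: [0.0, 0.998, -0.066, 0.0]
contact_force: [-0.7, 0.2, 5.1]
width: -0.0002
```

Call:
{"name": "carry_out", "arguments": {
  "moves": [0,0,0,-0.05,0,0,0,0,-0.05,0,0,0,0,-0.05,0,0,0,0,-0.05,0,0,0,0,-0.05,0,0,0,0,0,0,0,0,0,0,0,0,0,0,0,0,0,0,0,0,0,0,0,0,0,0]
}}

```text
clock: 6.2
position: [0.5423, 0.1379, 0.1641]
ee_rot: [0.0, 0.998, -0.066, 0.0]
contact_force: [-1.2, -0.4, 5.6]
width: -0.0001
```

Call:
{"name": "carry_out", "arguments": {
  "moves": [0,0,0,-0.05,0,0,0,0,0,0,0,0,0,-0.05,0,0,0,0,0,0,0,0,0,0,0,0,0,0,0,0,0,0,0,0,0,0,0,0,0,0,0,0,0,0,0,0,0,0,0,0]
}}

```text
clock: 7.2
position: [0.5423, 0.1379, 0.1633]
ee_rot: [0.0, 0.998, -0.066, 0.0]
contact_force: [-2.0, -0.2, 6.0]
width: -0.0001
```

Call:
{"name": "carry_out", "arguments": {
  "moves": [0,0,0,-0.05,0,0,0,0,0,0,0,0,0,-0.05,0,0,0,0,0,0,0,0,0,0,0,0,0,0,0,0,0,0,0,0,0,0,0,0,0,0,0,0,0,0,0,0,0,0,0,0]
}}

```text
clock: 8.2
position: [0.5424, 0.138, 0.1632]
ee_rot: [-0.0, 0.998, -0.066, 0.001]
contact_force: [-4.0, -0.1, 10.9]
width: 0.0001
```

Call:
{"name": "carry_out", "arguments": {
  "moves": [0,0,0,-0.05,0,0,0,0,0,0,0,0,0,-0.05,0,0,0,0,0,0,0,0,0,0,0,0,0,0,0,0,0,0,0,0,0,0,0,0,0,0,0,0,0,0,0,0,0,0,0,0]
}}

```text
clock: 9.2
position: [0.5424, 0.138, 0.1631]
ee_rot: [-0.0, 0.998, -0.065, 0.001]
contact_force: [-4.5, -0.5, 14.4]
width: 0.0002
```

The force climbs steeply at constant depth: 14.4 N at z = 0.1631, so the hatch is on its stop. Drawing back up and toward the robot.

Call:
{"name": "carry_out", "arguments": {
  "moves": [0,0,0,0.8,0,0,0,0,1.0,0,0,-2.0,0.3,2.0,0,0,-3.0,0.4,2.0,0,0,-3.0,0.4,2.0,0,0,-3.0,0.4,2.0,0,0,-3.0,0.4,2.0,0,0,-2.0,0,1.0,0,0,0,0,0,0,0,0,0,0,0]
}}

```text
clock: 10.2
position: [0.3825, 0.157, 0.2888]
ee_rot: [-0.0, 0.998, -0.065, 0.001]
contact_force: [0.2, 0.1, -0.8]
width: 0.0001
```

Call:
{"name": "carry_out", "arguments": {
  "moves": [0,0,-3.0,0,0,0,0,-4.0,0,0,0,0,-4.0,0,0,0,0,-4.0,0,0,0,0,-4.0,0,0,0,0,-4.0,0,0,0,0,-4.0,0,0,0,0,-3.0,0,0,0,0,0,0,0,0,0,0,0,0]
}}

```text
clock: 11.2
position: [0.3825, -0.1439, 0.2876]
ee_rot: [-0.001, 0.998, -0.067, -0.001]
contact_force: [-0.4, 0.2, 0.2]
width: -0.0002
```

```bash
python3 - <<'E'
from h import *
s=manip.get_state(); print(s['clock'],s['position'],s['contact_force'])
o=[]
for n,(x,y) in(("top",(260,210)),("scene",(285,235))):
    im=cv2.cvtColor(manip.get_image(n),cv2.COLOR_RGB2BGR)
    o.append(cv2.resize(im[y-90:y+90,x-90:x+90],(400,400),interpolation=cv2.INTER_CUBIC))
cv2.imwrite("pics/open.png",np.hstack(o))
E
```

```text
11.2 [ 0.38250757 -0.14385433  0.28760324] [-0.39254207  0.19873114  0.16273615]
```

View pics/open.png

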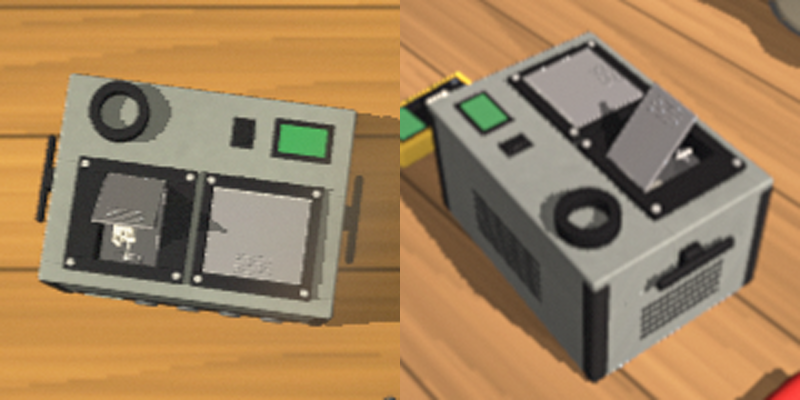

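Both views show the fuse hatch standing open: its free edge is at about (128,222) in the top half, with the fuses visible below. The wide hatch is shut and the tape is in place. Now I wait three seconds, check the angle and hand in.

Call:
{"name": "carry_out", "arguments": {
  "moves": [0,0,0,0,0,0,0,0,0,0,0,0,0,0,0,0,0,0,0,0,0,0,0,0,0,0,0,0,0,0,0,0,0,0,0,0,0,0,0,0,0,0,0,0,0,0,0,0,0,0]
}}

```text
clock: 12.3
position: [0.3822, -0.1431, 0.2888]
ee_rot: [0.0, 0.998, -0.066, 0.0]
contact_force: [-0.5, 1.0, 0.8]
width: -0.0005
```

Call:
{"name": "carry_out", "arguments": {
  "moves": [0,0,0,0,0,0,0,0,0,0,0,0,0,0,0,0,0,0,0,0,0,0,0,0,0,0,0,0,0,0,0,0,0,0,0,0,0,0,0,0,0,0,0,0,0,0,0,0,0,0]
}}

```text
clock: 13.3
position: [0.3822, -0.1431, 0.2888]
ee_rot: [0.0, 0.998, -0.066, -0.0]
contact_force: [-0.2, -1.2, 0.1]
width: -0.0003
```

Call:
{"name": "carry_out", "arguments": {
  "moves": [0,0,0,0,0,0,0,0,0,0,0,0,0,0,0,0,0,0,0,0,0,0,0,0,0,0,0,0,0,0,0,0,0,0,0,0,0,0,0,0,0,0,0,0,0,0,0,0,0,0]
}}

```text
clock: 14.3
position: [0.3822, -0.143, 0.2888]
ee_rot: [0.0, 0.998, -0.066, -0.0]
contact_force: [-0.5, -0.0, -0.0]
width: 0.0
```

```bash
python3 - <<'E'
from h import *
im=cv2.cvtColor(manip.get_image("top"),cv2.COLOR_RGB2BGR); sc=cv2.cvtColor(manip.get_image("scene"),cv2.COLOR_RGB2BGR)
# expected free-edge corners at 0.85 rad
h=np.array([.612,.1287,.166]); ux=np.array([.9917,-.128,0]); uy=np.array([.128,.9917,0])
for a in(.7,.85):
    E=[h-ux*.084*np.cos(a)+np.array([0,0,.084*np.sin(a)])+s*.029*uy for s in(1,-1)]
    print(a,px("top",E).round(1).tolist(),px("scene",E).round(1).tolist())
a=cv2.imread("pics/top0.png"); b=cv2.imread("pics/scene0.png")
for n,i,j,r in(("tape t",im,a,(150,190,205,240)),("driver t",im,a,(145,230,143,168)),("meter t",im,a,(178,245,352,396)),("driver s",sc,b,(305,375,305,390))):
    y0,y1,x0,x1=r; print(n,cv2.absdiff(i,j)[y0:y1,x0:x1].mean().round(2))
cv2.imwrite("pics/end.png",np.hstack([cv2.resize(i[y-90:y+90,x-90:x+90],(400,400)) for i,x,y in((im,260,210),(sc,285,235))]))
E
```

```text
0.7 [[210.6, 223.3], [238.4, 226.9]] [[331.4, 197.9], [312.6, 183.0]]
0.85 [[210.7, 218.5], [238.6, 222.1]] [[328.4, 196.3], [309.5, 181.2]]
tape t 1.6
driver t 1.58
meter t 1.62
driver s 3.33
```

View pics/end.png

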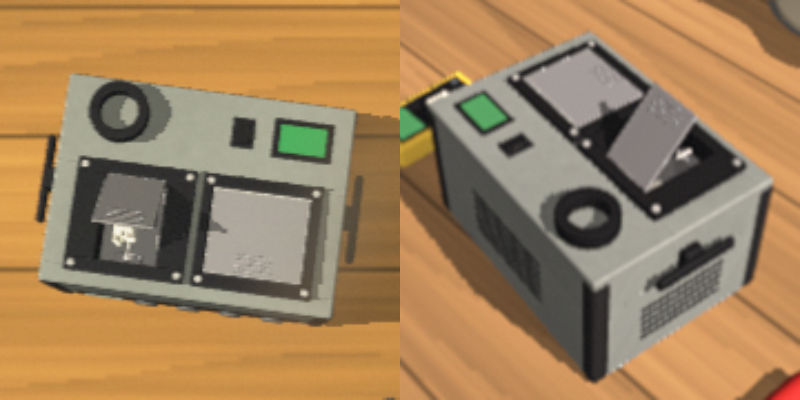

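The view is unchanged after three seconds. The free edge is at about (211,219) to (240,222) in top pixels, which matches 0.85 rad.

```bash
python3 -c "
from rig import manip
print(manip.sign_off(), manip.get_state()['clock'])"
```

```text
the job is handed in; nothing more can be done
the job is handed in; nothing more can be done
```

The fuse hatch is open and stayed open. I pressed its ribs once with the shut fingers, down to the stop (14.4 N at z = 0.163 m). I then drew back up and away, and it sprang up by itself.

- **Hatch angle:** After more than three seconds untouched, its free edge in the top picture matched full opening (about 0.85 rad), and it had not moved between the last two pictures.
- **Everything else:** The wide hatch looks shut. The image areas around the tape, multimeter and screwdriver are practically unchanged from the start.
- **Limits of the checks:** No check failed or disagreed. The latch and hatch joint values can't be read directly, so the result rests on the force readings and the pictures. I handed the job in at about 14.4 s, and signing off gave no verdict.

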